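# Bring the model eye round on the accessory carousel and set it on the calibration stand

## Robot

A 6-joint arm with a two-finger parallel gripper is mounted at the origin on the work surface. World frame = base frame: x ahead of the robot, y to its left, z up, the work surface at z = 0. Lengths are in mm, angles in rad, forces in N, time in s.
With the tool pointing down it reaches from about 300 to 750 mm from the base axis. Payload 8.5 kg.
Tool frame: the origin (TCP) lies on the mounting face of the last link; the fingertips stand 173 mm ahead of it and the grasp point (between the pads) lies arm.hold_point_z ahead of it (arm.hold_point_z is the distance from the TCP to the grasp point, in mm); x points along the fingers, y is the direction in which the jaws open and shut, and the axes are right-handed (so a half turn about x gives the same grasp; the last joint's range is limited). The gripper opens to 85 mm and grips with 20 to 120 N. Pads are 22 mm wide; open, the fingers measure 114 mm over their backs; the gripper's body (76 mm by 85 mm) begins 54 mm behind the grasp point. The pads swing forward as they close: fully open they stand 13 mm farther back than shut.
Start: joints at [1.004, 0.381, 1.297, -0, 1.464, -0.215], TCP at [189.515, 516.3, 404.722] pointing down, gripper open.
Joint ranges: [-3.11, 3.11], [-0.89, 2.33], [0.22, 2.48], [-1.42, 4.56], [0.17, 2.85], [-2.88, 2.88]. Speed limits (rad/s): [2.39, 2.39, 3.14, 3.14, 3.14, 3.14].

## Interface

Orientations are given as a unit quaternion [w, x, y, z].
In Python, from bench import arm gives the robot as it stands.
- The arm moves only by the tool carry_out, never from a script. Its argument "motion" is a list of rows, each a list of 5 numbers: the shift along the tool's x, y, z in mm, then the turn about the tool's x in rad, then the closure in counts, from 0 (fully open) to 255 (shut). A call has 1 to 5 rows; each row is the pose to reach, as a shift and turn from the pose commanded when the call began, along the tool's axes at that moment; what a row does not reach only later rows make up. A row lasts 1/8 s, in which the tool goes at most 62.5 mm and 10.7 degrees, less where a joint would pass 70% of its speed; a pose out of reach is approached as far as the arm can. A call with a gripper value outside its range is refused whole. The fingers move at their own pace and stop on an object; "newtons" is the grip in N (left out, the last holds). Time passes only in rows, so rows that repeat a pose let the fingers close. It gives the time, the measured TCP pose, the force and the opening at its end, in the units of the state.
- arm.state(): the state, without advancing time (a new reading comes with each control period).
- arm.capture(name): name is "scene" or "top" or "wrist"; returns (picture, depth): 400x640x3 uint8, red, green, blue; 400x640 float32, mm along the optical axis (not along the pixel's ray), 0 where there is no reading.
- arm.camera_model(name): a dict with "intrinsics" (3x3 intrinsics, pixels), "R" (3x3) and "t" (3): a world point X has camera coordinates R X + t; the wrist camera has in their place "tool_from_camera" (4x4, takes a point from camera to tool coordinates, whose origin is the TCP and whose axes are the tool frame's). Camera axes: x right, y down, z forward; pixel columns grow to the right and rows downward; lengths in mm; the calibration is good to about 2 mm. A picture is of the moment at which its call begins: read the wrist's pose just before it. camera_model takes no time and is no camera call.
- arm.job_done(): hands the job in, once; it reports no verdict.
The state is a dict: "time_s": time; "q": joint angles; "qvel": joint speeds; "joint_efforts": joint torques, N m; "position": TCP position; "eef_rot": TCP orientation; "contact_force": force on the tool from outside, world axes, zero at the start; "moment": the same for the moment, N m; "opening": opening from 0.0 (shut) to 1.0 (fully open).
Only numpy, scipy, OpenCV 4.12 (cv2) and the standard library are available. Lean on these libraries where they do the work, as an engineer would, in place of code of your own. Each camera call takes 0.05 s, during which the arm holds its last target. There are 200 camera calls.

## Task

Turn the accessory carousel until the compartment with the model eye (the black barrel with a wider foot and a glass dome on top) is squarely in the middle of the open front, then lift the model eye out and stand it upright in the round dish of the calibration stand, without dropping it. Leave the carousel's other pieces standing in their compartments.

Things in the scene. Friction and masses are not known exactly. Their poses are not given: they have to be found in the camera images.
- model_eye_center (a point): Model eye: black barrel 32 mm across on a foot 48 mm across and 8 mm high, glass dome on top, 64 mm high in all, 60-130 g, loose, upright. Point on its axis half-way up (32 mm above its underside); z is its upright axis. Grasp the barrel, 10-48 mm up. Starts in a compartment next to the front one, under the clear roof, 105 mm from the carousel's axis, on the tray floor 22 mm above the table.
- carousel (a joint): Carousel angle, rad, counter-clockwise from above positive, stops at +-3.1, starts within 0.17 of 0. Cream round tray 300 mm across, five equal compartments; floor 22 mm above the table, radial dividers up to 37 mm, rim 34 mm. Slight friction (0.06 N m), no catches, stays where left; pieces ride along if turned smoothly. A turn of 62 to 82 degrees, either way, brings the model eye to the front.
- knob_grip (a point): The carousel's knob: grey upright bar on the carousel's axis above the clear roof, 44 mm long, 14 mm thick, from 108 to 152 mm above the table; turns with the carousel. Point on the axis, 132 mm above the table; x runs along the bar (44 mm), y across its 14 mm, z up. A grey disc 44 mm across lies under the bar, its top 108 mm above the table.
- front (a point): Fixed point of the carousel's stand: middle of the open front, 105 mm from the carousel's axis, at tray floor height, where the wanted compartment must come. x points to the carousel's axis, y to the left seen from the robot, z up. The stand is a square grey plate 330 mm wide with a clear flat roof on four thin posts, 96-100 mm above the table, over all but the front: it begins 40 mm behind this point.
- dish (a point): Calibration stand: fixed round cream base 104 mm across, short column, shallow round grey dish on top, 76 mm across inside, 84 mm outside. Point at the centre of the dish's floor, 42 mm above the table; the rim stands 6 mm above that floor; z up.
- spacer_center (a point): Bystander in the carousel: a black barrel like the model eye (32 mm across on a foot 48 mm across) but 49 mm high, with a flat top and no dome. Point at its centre, half-way up; z is its upright axis.
- eyecup_center (a point): Bystander in the carousel: a black rubber eyecup, a flared cone 60 mm across at the foot, 30 mm at the top and 34 mm high. Point at its centre, half-way up; z is its upright axis.
- prism_center (a point): Bystander in the carousel: a slim white tapered prism, 42 mm across at the foot and 48 mm high. Point at its centre, half-way up; z is its upright axis.

How it is judged (in metres and radians):
On the way:
1. the model eye stands in the middle of the carousel's open front (within 20 mm to either side), upright on the tray, and the carousel is still (y of model_eye_center in the frame of front between -0.02 and 0.02 m and x of model_eye_center in the frame of front between -0.03 and 0.03 m and z of model_eye_center in the frame of front below 0.037 m and angle between model_eye_center's own z axis and vertical below 0.17 rad and velocity of joint carousel between -0.1 and 0.1 rad/s), for 0.2 s.
At the end, for the whole second after the job is handed in: The model eye stands upright (within about 8 degrees) and at rest with its foot on the floor of the calibration stand's dish, inside the rim (its axis within 16 mm of the dish's centre); the flat-topped spacer, eyecup and prism still stand upright on the carousel's tray (horizontal distance between model_eye_center and dish below 0.016 m and z of model_eye_center in the frame of dish between 0.027 and 0.037 m and angle between model_eye_center's own z axis and vertical below 0.15 rad and linear speed of model_eye below 0.02 m/s and angle between each of spacer_center, eyecup_center, prism_center's own z axis and vertical below 0.4 rad and horizontal distance between each of spacer_center, eyecup_center, prism_center and knob_grip below 0.145 m and height (world z) of spacer_center between 0.0365 and 0.0665 m and height (world z) of eyecup_center between 0.029 and 0.059 m and height (world z) of prism_center between 0.036 and 0.066 m); the robot touches nothing.
It fails at once if the model eye is dropped (falls free of the fingers faster than 0.5 m/s, that is from more than about 13 mm) (linear speed of model_eye above 0.5 m/s and contact force between the fingers and model_eye below 0.1 N).
It fails at once if the spacer is lifted out of its compartment or tipped over (height (world z) of spacer_center above 0.0765 m or angle between spacer_center's own z axis and vertical above 0.8 rad).
It fails at once if the eyecup is lifted out of its compartment or tipped over (height (world z) of eyecup_center above 0.069 m or angle between eyecup_center's own z axis and vertical above 0.8 rad).
It fails at once if the prism is lifted out of its compartment or tipped over (height (world z) of prism_center above 0.076 m or angle between prism_center's own z axis and vertical above 0.8 rad).
It also fails if it takes over 58 s, if anything falls off the work surface, if the arm or the gripper's body presses on something with over 40 N, if the wrist force passes 120 N, or if a joint passes its speed limit or range.

## Working session

There is one attempt and no reset: what is moved stays moved. The work goes in short steps, Python scripts to look and compute and a tool call to move; the robot and the scene stay as the last step left them, time stands still between calls to the robot, and variables do not carry over. Pictures are saved under pics/ and viewed, about 8 in all and at most 12, crops included, and the job is handed in when it is done.

Besides the shell and the picture viewer there is one more tool, called after "Call:" as name(argument=value, ...) on one line, values as JSON. carry_out: Moves the arm, as the interface text tells. Its arguments: {"type":"object","properties":{"motion":{"type":"array","items":{"type":"array","items":{"type":"number"}}},"newtons":{"type":"number"}},"required":["motion"]}

```bash
ls; mkdir -p pics
python3 - <<'E'
from bench import arm
import cv2,numpy as np
s=arm.state();print(s['time_s'],s['position'],s['eef_rot'],s['opening'],arm.hold_point_z)
for n in('scene','top'):
    p,d=arm.capture(n);cv2.imwrite(f'pics/{n}0.png',p[:,:,::-1]);np.save(f'pics/{n}0d.npy',d)
    print(n,{k:np.round(v,3).tolist() for k,v in arm.camera_model(n).items()})
print(arm.camera_model('wrist'))
E
```

```text
pics
0.0 [189.48993889 516.28652721 404.10279841] [ 0.69599746  0.12325523  0.69639608 -0.12421024] 1.0021330800494253 154.70000000000002
scene {'intrinsics': [[393.782, 0.0, 318.948], [0.0, 393.782, 207.058], [0.0, 0.0, 1.0]], 'R': [[-0.16, 0.987, 0.008], [0.553, 0.097, -0.827], [-0.817, -0.128, -0.562]], 't': [122.682, -220.313, 1394.782]}
top {'intrinsics': [[408.72, 0.0, 316.306], [0.0, 408.72, 201.154], [0.0, 0.0, 1.0]], 'R': [[0.03, -0.999, 0.028], [-0.98, -0.035, -0.194], [0.195, -0.022, -0.981]], 't': [-73.418, 585.441, 779.378]}
{'intrinsics': array([[343.98827048,   0.        , 320.53586606],
       [  0.        , 343.98827048, 199.80323694],
       [  0.        ,   0.        ,   1.        ]]), 'tool_from_camera': array([[ 8.78426374e-04, -3.15013165e-01,  9.49086895e-01,
         3.04936455e+01],
       [ 9.99999452e-01,  8.16440417e-04, -6.54562208e-04,
        -8.90187466e-01],
       [-5.68677188e-04,  9.49086950e-01,  3.15013709e-01,
        -8.12262563e+01],
       [ 0.00000000e+00,  0.00000000e+00,  0.00000000e+00,
         1.00000000e+00]])}
```

View pics/scene0.png

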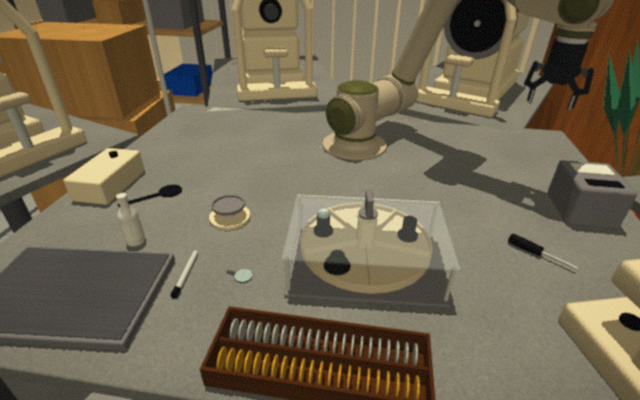

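View pics/top0.png

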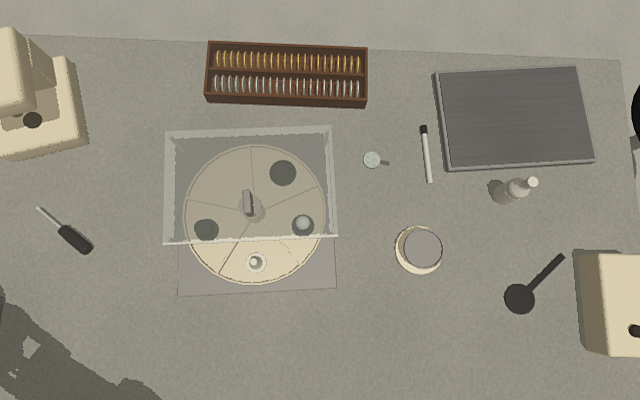

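The scene view shows the carousel with the eye (bright dome) on the robot's right. In the top view the eye is at (302,223), spacer (206,229), prism in front (256,262), eyecup (283,172), knob (250,203) and dish (422,248). So the turn is about 72° clockwise seen from above.

```bash
cat > h.py <<'E'
import numpy as np,cv2
from bench import arm
from scipy.spatial.transform import Rotation as Ro
def tool():
    s=arm.state();q=s['eef_rot'];T=np.eye(4);T[:3,:3]=Ro.from_quat([q[1],q[2],q[3],q[0]]).as_matrix();T[:3,3]=s['position'];return T
def cam(n,T=None):
    m=arm.camera_model(n);K=np.array(m['intrinsics'])
    if n=='wrist':
        W=(tool() if T is None else T)@np.array(m['tool_from_camera']);return K,W[:3,:3],W[:3,3]
    R=np.array(m['R']);return K,R.T,-R.T@np.array(m['t'])
def ray(c,uv,z):
    K,R,o=c;uv=np.atleast_2d(uv);d=(R@np.linalg.inv(K)@np.c_[uv,np.ones(len(uv))].T).T
    return o+d*((z-o[2])/d[:,2])[:,None]
def cloud(c,d):
    K,R,o=c;v,u=np.mgrid[:400,:640];P=np.linalg.inv(K)@np.stack([u*d,v*d,d]).reshape(3,-1).astype(float)
    return ((R@P).T+o).reshape(400,640,3)
E
python3 - <<'E'
from h import *
c=cam('top');d=np.load('pics/top0d.npy');P=cloud(c,d);p=cv2.imread('pics/top0.png')
def sel(r0,r1,c0,c1,z0,z1):
    Q=P[r0:r1,c0:c1].reshape(-1,3);return Q[(Q[:,2]>z0)&(Q[:,2]<z1)]
k=sel(175,230,225,275,142,160).astype(np.float32);print('knob',len(k),k.mean(0),cv2.minAreaRect(k[:,:2]))
k=sel(215,285,385,455,37,55).astype(np.float32);print('dish',len(k),k.mean(0),cv2.minEnclosingCircle(k[:,:2]))
for n,uv,z in[('eye',(302,223),80),('prism',(256,262),70),('spacer',(206,229),71),('knobtop',(248,200),152),('dish',(422,248),48)]: print(n,ray(c,uv,z)[0].round(1),'depth',P[uv[1],uv[0]].round(1))
for uv in[(179,295),(336,288),(162,244),(338,236)]: print(ray(c,uv,6)[0].round(),P[uv[1],uv[0]].round(), ray(c,uv,100)[0].round())
# disc/tray: fit circle to tray rim
print(tool().round(3))
cv2.imwrite('pics/crop.png',cv2.resize(p[120:300,155:345],None,fx=3,fy=3,interpolation=cv2.INTER_CUBIC))
E
```

```text
Traceback (most recent call last):
cv2.error: OpenCV(4.12.0) /io/opencv/modules/imgproc/src/convhull.cpp:143: error: (-215:Assertion failed) total >= 0 && (depth == CV_32F || depth == CV_32S) in function 'convexHull'
```

Run:
```python
from h import *
c=cam('top');d=np.load('pics/top0d.npy');P=cloud(c,d);p=cv2.imread('pics/top0.png')
def sel(r0,r1,c0,c1,z0,z1):
    Q=P[r0:r1,c0:c1].reshape(-1,3);return np.ascontiguousarray(Q[(Q[:,2]>z0)&(Q[:,2]<z1)].astype(np.float32))
k=sel(175,230,225,275,142,165);print('knob',len(k),k.mean(0),cv2.minAreaRect(k[:,:2].copy()))
k=sel(215,285,385,455,37,55);print('dish',len(k),k.mean(0),cv2.minEnclosingCircle(k[:,:2].copy()))
for n,uv,z in[('eye',(302,223),80),('prism',(256,262),70),('spacer',(206,229),71),('knobtop',(248,200),152),('dish',(422,248),48)]: print(n,ray(c,uv,z)[0].round(1),'depth',P[uv[1],uv[0]].round(1))
for uv in[(179,295),(336,288),(162,244),(338,236)]: print(ray(c,uv,6)[0].round(),P[uv[1],uv[0]].round(), ray(c,uv,100)[0].round())
print(tool().round(3))
cv2.imwrite('pics/crop.png',cv2.resize(p[120:300,155:345],None,fx=3,fy=3,interpolation=cv2.INTER_CUBIC))
```

```text
knob 190 [563.8521   73.27483 151.06696] ((564.6522827148438, 73.86995697021484), (43.9625129699707, 14.303608894348145), 8.189262390136719)
dish 1320 [ 499.07382  -278.62378    42.489094] ((499.4510192871094, -278.16595458984375), 42.28459548950195)
eye [538.3 -27.   80. ] depth [535.4 -27.2 100.2]
prism [459.8  60.2  70. ] depth [459.8  60.   71.5]
spacer [521.2 162.2  71. ] depth [517.7 154.9 100.8]
knobtop [566.7  71.3 152. ] depth [566.5  71.2 152.8]
dish [ 499.6 -273.6   48. ] depth [ 500.3 -275.7   40.7]
[390. 222.   6.] [390. 222.   7.] [394. 195. 100.]
[ 414. -102.    6.] [ 414. -103.   -3.] [415. -95. 100.]
[494. 268.   6.] [495. 270.   0.] [487. 235. 100.]
[ 523. -104.    6.] [ 524. -105.    0.] [513. -97. 100.]
[[-1.00000e-03  3.45000e-01  9.39000e-01  1.89512e+02]
 [-1.00000e-03  9.39000e-01 -3.45000e-01  5.16284e+02]
 [-1.00000e+00 -1.00000e-03 -0.00000e+00  4.04190e+02]
 [ 0.00000e+00  0.00000e+00  0.00000e+00  1.00000e+00]]
```

View pics/crop.png

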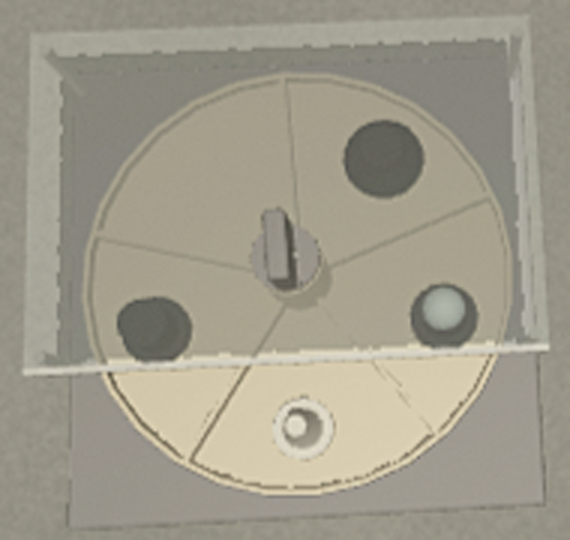

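Knob: (565, 74), with its bar at 8.2°. The stand's yaw is about 4.3°, and the eye needs about −71° (clockwise, which is + about tool x). I'll move over the knob now.

Call:
carry_out(motion=[[0,-28.6,50.5,0,0],[0,-57.2,101,0,0],[0,-85.8,151.5,0,0],[0,-114.4,202,0,0],[0,-143,252.5,0,0]])

```text
time_s: 0.72
position: [378.2, 293.5, 404.6]
eef_rot: [0.696, 0.124, 0.696, -0.124]
contact_force: [0.8, 0.9, 0.6]
opening: 1.0
```

Call:
carry_out(motion=[[0,-28.6,50.5,-0.1,0],[0,-57.2,101,-0.2,0],[0,-85.8,151.5,-0.3,0],[0,-114.4,202,-0.4,0],[0,-143,252.5,-0.496,0]])

```text
time_s: 1.35
position: [566.0, 72.1, 404.4]
eef_rot: [0.705, -0.052, 0.705, 0.052]
contact_force: [0.9, 0.9, 0.2]
opening: 1.001
```

Call:
carry_out(motion=[[0,0,0,0,0],[0,0,0,0,0],[0,0,0,0,0]])

```text
time_s: 1.72
position: [564.4, 74.9, 404.9]
eef_rot: [0.705, -0.051, 0.705, 0.051]
contact_force: [-0.1, 0.4, -0.9]
opening: 0.998
```

Run:
```python
from h import *
T=tool();print(T.round(3));p,d=arm.capture('wrist');cv2.imwrite('pics/w1.png',p[:,:,::-1])
P=cloud(cam('wrist',T),d).reshape(-1,3)
k=P[(P[:,2]>144)&(P[:,2]<165)&(abs(P[:,0]-565)<50)&(abs(P[:,1]-74)<50)].astype(np.float32)
print(len(k),k.mean(0),cv2.minAreaRect(k[:,:2].copy()))
```

```text
[[-0.00000e+00 -1.45000e-01  9.89000e-01  5.64359e+02]
 [ 0.00000e+00  9.89000e-01  1.45000e-01  7.48650e+01]
 [-1.00000e+00  0.00000e+00 -0.00000e+00  4.04884e+02]
 [ 0.00000e+00  0.00000e+00  0.00000e+00  1.00000e+00]]
1227 [562.0956    73.295586 151.65295 ] ((563.7044677734375, 73.62721252441406), (43.62242889404297, 13.9506196975708), 8.014093399047852)
```

Call:
carry_out(motion=[[40,-1,-0.5,0,0],[80,-1,-0.5,0,0],[116,-1,-0.5,0,0],[116,-1,-0.5,0,0],[116,-1,-0.5,0,120]], newtons=40)

```text
time_s: 2.4
position: [564.9, 73.2, 290.4]
eef_rot: [0.706, -0.051, 0.704, 0.051]
contact_force: [-0.1, -0.7, 0.7]
opening: 0.816
```

Call:
carry_out(motion=[[0,0,0,0,255],[0,0,0,0,255],[0,0,0,0,255],[0,0,0,0,255],[0,0,0,0,255]])

```text
time_s: 3.02
position: [564.4, 74.0, 289.5]
eef_rot: [0.706, -0.05, 0.705, 0.052]
contact_force: [-2.5, 9.8, 4.2]
opening: 0.162
```

Call:
carry_out(motion=[[0,0,0,0.02,255],[0,0,0,0.06,255],[0,0,0,0.11,255],[0,0,0,0.17,255],[0,0,0,0.23,255]])

```text
time_s: 3.65
position: [564.4, 74.1, 289.5]
eef_rot: [0.707, 0.032, 0.706, -0.03]
contact_force: [-0.8, 10.8, 5.4]
opening: 0.157
```

Call:
carry_out(motion=[[0,0,0,0.06,255],[0,0,0,0.12,255],[0,0,0,0.18,255],[0,0,0,0.24,255],[0,0,0,0.3,255]])

```text
time_s: 4.28
position: [564.5, 74.2, 289.5]
eef_rot: [0.694, 0.137, 0.694, -0.135]
contact_force: [-1.1, 12.0, 5.2]
opening: 0.16
```

Call:
carry_out(motion=[[0,0,0,0.06,255],[0,0,0,0.12,255],[0,0,0,0.18,255],[0,0,0,0.24,255],[0,0,0,0.3,255]])

```text
time_s: 4.9
position: [564.5, 74.3, 289.5]
eef_rot: [0.666, 0.239, 0.666, -0.237]
contact_force: [-0.9, 11.7, 4.0]
opening: 0.16
```

Call:
carry_out(motion=[[0,0,0,0.06,255],[0,0,0,0.12,255],[0,0,0,0.18,255],[0,0,0,0.24,255],[0,0,0,0.3,255]])

```text
time_s: 5.52
position: [564.6, 74.4, 289.5]
eef_rot: [0.623, 0.336, 0.623, -0.334]
contact_force: [0.0, 14.0, 4.4]
opening: 0.159
```

Call:
carry_out(motion=[[0,0,0,0.05,255],[0,0,0,0.08,255],[0,0,0,0.1,255],[0,0,0,0.109,255],[0,0,0,0.109,255]])

```text
time_s: 6.15
position: [564.6, 74.4, 289.5]
eef_rot: [0.604, 0.369, 0.604, -0.366]
contact_force: [1.2, 13.4, 3.8]
opening: 0.157
```

Run:
```python
from h import *
T=tool();print(T.round(3))
p,d=arm.capture('top');cv2.imwrite('pics/top1.png',cv2.resize(p[120:300,155:345,::-1],None,fx=3,fy=3,interpolation=cv2.INTER_CUBIC));np.save('pics/top1d.npy',d)
```

```text
[[ 2.00000e-03  8.88000e-01  4.59000e-01  5.64622e+02]
 [ 4.00000e-03  4.59000e-01 -8.88000e-01  7.43960e+01]
 [-1.00000e+00  3.00000e-03 -3.00000e-03  2.89502e+02]
 [ 0.00000e+00  0.00000e+00  0.00000e+00  1.00000e+00]]
```

View pics/top1.png

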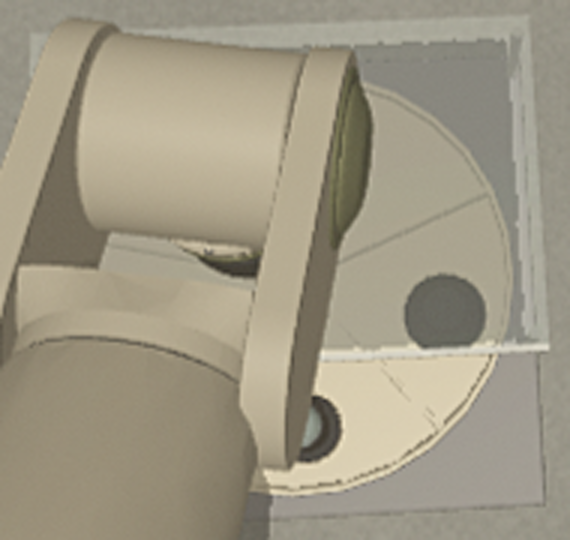

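The eye is now at the open front, at about (306,428) in the crop. I'll release the knob, go up, and swing over to the eye.

Call:
carry_out(motion=[[0,0,0,0,0],[0,0,0,0,0],[0,0,0,0,0],[0,0,0,0,0],[0,0,0,0,0]])

```text
time_s: 6.82
position: [564.7, 72.6, 288.7]
eef_rot: [0.604, 0.368, 0.604, -0.368]
contact_force: [-0.1, -1.0, 0.5]
opening: 1.0
```

Call:
carry_out(motion=[[-40,0,0,0,0],[-85,0,0,0,0],[-116,-5,-2,-0.1,0],[-116,-30,-13,-0.25,0],[-116,-55,-23,-0.4,0]])

```text
time_s: 7.45
position: [504.4, 67.9, 404.9]
eef_rot: [0.666, 0.239, 0.665, -0.239]
contact_force: [-0.2, 1.1, -0.4]
opening: 0.999
```

Run:
```python
from h import *
T=tool();print(T.round(3))
R=T[:3,:3];print('to front, tool axes',R.T@(np.array([460,66,404.])-T[:3,3]),'turn',-(np.radians(94.3)-np.arctan2(R[1,1],R[0,1])))
```

```text
[[ 1.00000e-03  6.36000e-01  7.71000e-01  5.04425e+02]
 [-0.00000e+00  7.71000e-01 -6.36000e-01  6.79330e+01]
 [-1.00000e+00  0.00000e+00  1.00000e-03  4.04932e+02]
 [ 0.00000e+00  0.00000e+00  0.00000e+00  1.00000e+00]]
to front, tool axes [  0.90653069 -29.76185495 -33.03866478] turn -0.7648264242791808
```

Call:
carry_out(motion=[[0,-6,-7,-0.15,0],[0,-12,-13,-0.31,0],[0,-18,-20,-0.46,0],[0,-24,-26,-0.62,0],[0,-30,-33,-0.765,0]])

```text
time_s: 8.07
position: [460.4, 66.0, 404.8]
eef_rot: [0.707, -0.027, 0.707, 0.027]
contact_force: [-0.5, 0.6, 0.6]
opening: 1.005
```

Call:
carry_out(motion=[[0,0,0,0,0],[0,0,0,0,0]])

```text
time_s: 8.32
position: [461.0, 66.0, 404.8]
eef_rot: [0.707, -0.024, 0.707, 0.024]
contact_force: [0.2, -0.4, 0.3]
opening: 1.003
```

Run:
```python
from h import *
T=tool();print(T.round(3));p,d=arm.capture('wrist');cv2.imwrite('pics/w2.png',p[:,:,::-1]);c=cam('wrist',T)
P=cloud(c,d);np.save('pics/w2P.npy',P)
Q=P.reshape(-1,3);g=p.max(2).reshape(-1)
m=(np.hypot(Q[:,0]-460,Q[:,1]-66)<45)
for lo,hi in((27,33),(60,75),(75,84),(84,92)):
    k=np.ascontiguousarray(Q[m&(Q[:,2]>lo)&(Q[:,2]<hi)&((g<70)|(lo>58))].astype(np.float32))
    if len(k)>5: print(lo,len(k),k.mean(0),cv2.minEnclosingCircle(k[:,:2].copy()))
```

```text
[[ 0.00000e+00 -6.70000e-02  9.98000e-01  4.60951e+02]
 [-0.00000e+00  9.98000e-01  6.70000e-02  6.60090e+01]
 [-1.00000e+00 -0.00000e+00  0.00000e+00  4.04784e+02]
 [ 0.00000e+00  0.00000e+00  0.00000e+00  1.00000e+00]]
27 533 [449.8347    63.10832   30.263565] ((459.2302551269531, 62.99112319946289), 23.01613998413086)
60 309 [453.41595   62.555832  70.12421 ] ((459.7015686035156, 62.75182342529297), 16.18819808959961)
75 463 [456.94714  62.49814  80.60557] ((459.56719970703125, 62.54301071166992), 13.804838180541992)
84 243 [459.56528  62.71701  85.24579] ((458.6328125, 63.213592529296875), 9.838077545166016)
```

View pics/w2.png

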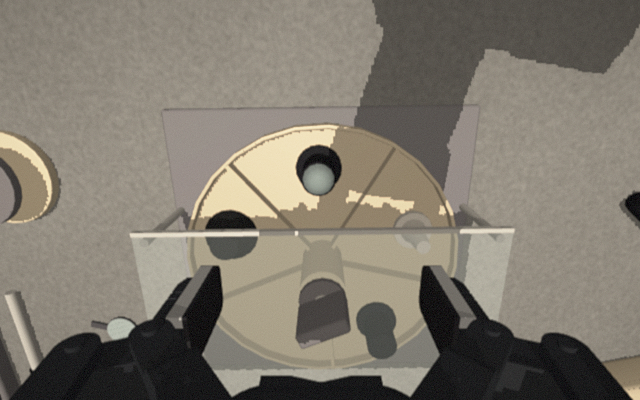

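The eye is at (459.5, 62.8), squarely in front (about 3 mm off middle). The bystanders are standing. I'll descend to grasp at 36 mm up.

Call:
carry_out(motion=[[45,-3,-1.6,0,0],[90,-3,-1.6,0,0],[130,-3,-1.6,0,0],[165,-3,-1.6,0,0],[180,-3,-1.6,0,0]], newtons=30)

```text
time_s: 9.0
position: [459.4, 62.9, 222.9]
eef_rot: [0.706, -0.024, 0.708, 0.024]
contact_force: [0.2, 0.2, -0.8]
opening: 0.999
```

Call:
carry_out(motion=[[8,0,0,0,0],[12,0,0,0,0],[12,0,0,0,60],[12,0,0,0,120],[12,0,0,0,140]])

```text
time_s: 9.62
position: [459.4, 63.0, 213.1]
eef_rot: [0.707, -0.025, 0.706, 0.025]
contact_force: [-0.2, -0.3, -0.1]
opening: 0.452
```

Call:
carry_out(motion=[[0,0,0,0,150],[0,0,0,0,170],[0,0,0,0,255],[0,0,0,0,255],[0,0,0,0,255]])

```text
time_s: 10.25
position: [459.3, 63.0, 213.0]
eef_rot: [0.707, -0.025, 0.707, 0.025]
contact_force: [-1.8, -0.5, 5.5]
opening: 0.362
```

Call:
carry_out(motion=[[-5,0,0,0,255],[-20,0,0,0,255],[-50,0,0,0,255],[-80,0,0,0,255],[-110,0,0,0,255]])

```text
time_s: 10.88
position: [459.1, 63.0, 323.7]
eef_rot: [0.707, -0.025, 0.707, 0.025]
contact_force: [0.1, -0.8, -1.9]
opening: 0.371
```

Call:
carry_out(motion=[[0,0,0,0,255],[0,0,0,0,255]])

```text
time_s: 11.12
position: [459.0, 63.0, 321.9]
eef_rot: [0.706, -0.025, 0.707, 0.025]
contact_force: [-0.1, -0.8, -1.2]
opening: 0.365
```

Run:
```python
from h import *
T=tool();print(T.round(3), arm.state()['opening'])
print('to dish',T[:3,:3].T@(np.array([499.3,-278.3,T[2,3]])-T[:3,3]))
p,d=arm.capture('wrist');cv2.imwrite('pics/w3.png',p[:,:,::-1])
```

```text
[[-2.00000e-03 -7.00000e-02  9.98000e-01  4.59028e+02]
 [ 0.00000e+00  9.98000e-01  7.00000e-02  6.29840e+01]
 [-1.00000e+00  0.00000e+00 -2.00000e-03  3.21897e+02]
 [ 0.00000e+00  0.00000e+00  0.00000e+00  1.00000e+00]] 0.3648480874691949
to dish [-1.17944859e-01 -3.43268204e+02  1.62376069e+01]
```

View pics/w3.png

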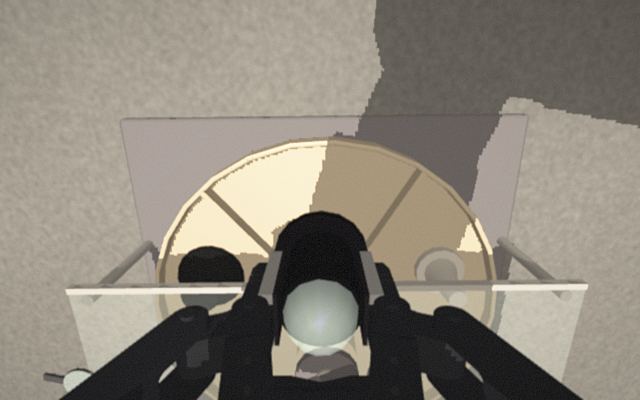

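The eye is held upright between the fingers. Next I carry it to the dish.

Call:
carry_out(motion=[[0,-15,1,0,255],[0,-45,2,0,255],[0,-85,4,0,255],[0,-125,6,0,255],[0,-165,8,0,255]])

```text
time_s: 11.8
position: [478.8, -103.3, 322.1]
eef_rot: [0.706, -0.025, 0.707, 0.025]
contact_force: [0.4, 0.5, -0.5]
opening: 0.368
```

Call:
carry_out(motion=[[0,-40,2,0,255],[0,-80,4,0,255],[0,-120,6,0,255],[0,-155,7.5,0,255],[0,-178,8.5,0,255]])

```text
time_s: 12.42
position: [499.4, -280.7, 321.7]
eef_rot: [0.706, -0.024, 0.707, 0.025]
contact_force: [0.2, -0.6, -0.5]
opening: 0.362
```

Call:
carry_out(motion=[[0,0,0,0,255],[0,0,0,0,255],[0,0,0,0,255]])

```text
time_s: 12.8
position: [499.8, -277.4, 322.7]
eef_rot: [0.707, -0.025, 0.707, 0.025]
contact_force: [-0.5, -0.1, -1.1]
opening: 0.365
```

Run:
```python
from h import *
T=tool();print(T.round(3), arm.state()['opening'])
p,d=arm.capture('wrist');cv2.imwrite('pics/w4.png',p[:,:,::-1])
P=cloud(cam('wrist',T),d).reshape(-1,3)
for lo,hi in((3,16),(45.5,52)):
    k=P[(P[:,2]>lo)&(P[:,2]<hi)&(np.hypot(P[:,0]-499,P[:,1]+278)<60)].astype(np.float32)
    if len(k): print(len(k),k.mean(0),cv2.minEnclosingCircle(k[:,:2].copy()))
p,d=arm.capture('scene');cv2.imwrite('pics/s4.png',cv2.resize(p[100:320,160:480,::-1],None,fx=2.5,fy=2.5,interpolation=cv2.INTER_CUBIC))
```

```text
[[-0.00000e+00 -7.10000e-02  9.97000e-01  4.99754e+02]
 [ 0.00000e+00  9.97000e-01  7.10000e-02 -2.77361e+02]
 [-1.00000e+00  0.00000e+00 -0.00000e+00  3.22676e+02]
 [ 0.00000e+00  0.00000e+00  0.00000e+00  1.00000e+00]] 0.3652329111335226
2645 [ 467.57907  -281.05054    12.051696] ((498.3526306152344, -278.9809875488281), 51.95748519897461)
1353 [ 483.8568   -280.18726    48.001385] ((498.27606201171875, -278.9074401855469), 41.938411712646484)
```

View pics/s4.png

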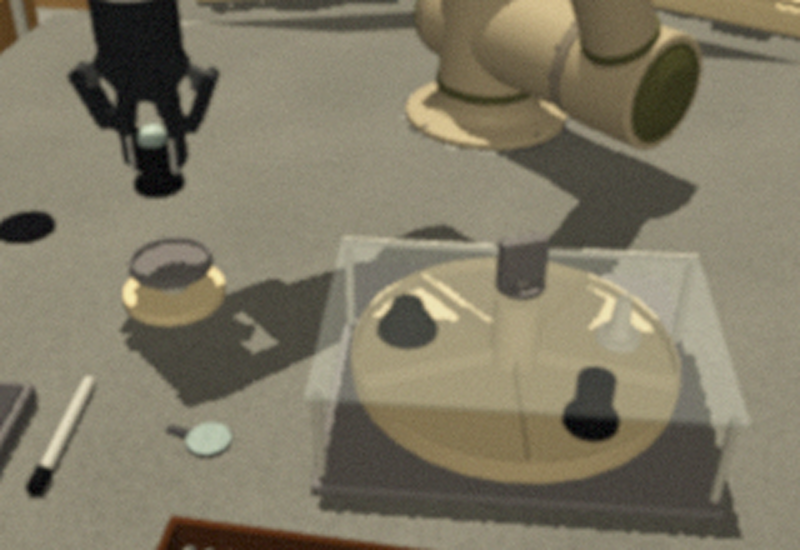

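The eye is held upright above the dish at crop (158,165), and the three bystanders are standing. Lowering gently.

Call:
carry_out(motion=[[20,-1.5,-1.6,0,255],[45,-1.5,-1.6,0,255],[65,-1.5,-1.6,0,255],[78,-1.5,-1.6,0,255],[84,-1.5,-1.6,0,255]])

```text
time_s: 13.52
position: [498.4, -279.5, 238.3]
eef_rot: [0.707, -0.025, 0.707, 0.025]
contact_force: [0.2, 0.5, -0.1]
opening: 0.368
```

Call:
carry_out(motion=[[1,0,0,0,255],[2,0,0,0,255],[3,0,0,0,255],[4,0,0,0,255],[4.5,0,0,0,255]])

```text
time_s: 14.15
position: [498.3, -279.7, 234.2]
eef_rot: [0.707, -0.025, 0.707, 0.025]
contact_force: [-0.1, 0.6, -1.3]
opening: 0.365
```

Call:
carry_out(motion=[[0,0,0,0,255],[0,0,0,0,255]])

```text
time_s: 14.4
position: [498.3, -279.6, 234.3]
eef_rot: [0.707, -0.025, 0.707, 0.025]
contact_force: [0.8, 0.5, -0.8]
opening: 0.363
```

Call:
carry_out(motion=[[0.5,0,0,0,255],[0.8,0,0,0,255],[1.1,0,0,0,255],[1.4,0,0,0,255],[1.4,0,0,0,255]])

```text
time_s: 15.02
position: [498.3, -279.6, 233.1]
eef_rot: [0.707, -0.025, 0.707, 0.025]
contact_force: [-1.0, 1.0, 2.9]
opening: 0.369
```

Contact is felt (+3 N). I'll release slowly.

Call:
carry_out(motion=[[0,0,0,0,150],[0,0,0,0,140],[0,0,0,0,110],[0,0,0,0,60],[0,0,0,0,0]])

```text
time_s: 15.65
position: [498.4, -279.7, 232.8]
eef_rot: [0.707, -0.025, 0.707, 0.025]
contact_force: [0.0, -0.7, -0.2]
opening: 0.944
```

Call:
carry_out(motion=[[0,0,0,0,0],[0,0,0,0,0],[-20,0,0,0,0],[-60,0,0,0,0],[-100,0,0,0,0]])

```text
time_s: 16.27
position: [498.3, -279.6, 333.9]
eef_rot: [0.707, -0.025, 0.707, 0.025]
contact_force: [-0.1, -0.4, -0.4]
opening: 1.002
```

Call:
carry_out(motion=[[-30,0,0,0,0],[-50,0,0,0,0],[-50,0,0,0,0]])

```text
time_s: 16.65
position: [498.3, -279.6, 384.0]
eef_rot: [0.707, -0.026, 0.706, 0.024]
contact_force: [-0.9, -0.5, -0.6]
opening: 1.0
```

Run:
```python
from h import *
T=tool();s=arm.state();print(s['time_s'],s['opening'],s['contact_force'])
p,d=arm.capture('wrist')
P=cloud(cam('wrist',T),d).reshape(-1,3)
for lo,hi in((47,51),(85,96),(96,106),(106,115)):
    k=P[(P[:,2]>lo)&(P[:,2]<hi)&(np.hypot(P[:,0]-499,P[:,1]+278)<44)].astype(np.float32)
    if len(k): print(lo,len(k),k.mean(0),cv2.minEnclosingCircle(k[:,:2].copy()))
p,d=arm.capture('scene');cv2.imwrite('pics/s5.png',cv2.resize(p[100:320,160:480,::-1],None,fx=2.5,fy=2.5,interpolation=cv2.INTER_CUBIC))
```

```text
16.65 0.9996712200797557 [-0.8528906  -0.4557508  -0.60647308]
47 1713 [ 493.22925  -279.76758    48.909283] ((498.46575927734375, -279.0332946777344), 41.88172912597656)
85 372 [ 491.8908  -281.08664   91.34377] ((498.6833190917969, -280.46954345703125), 16.227447509765625)
96 829 [ 496.5604   -280.65698   102.056335] ((498.5160827636719, -280.308349609375), 13.731537818908691)
106 62 [ 498.75372 -279.85825  106.38383] ((497.3112487792969, -279.44610595703125), 6.733956336975098)
```

View pics/s5.png

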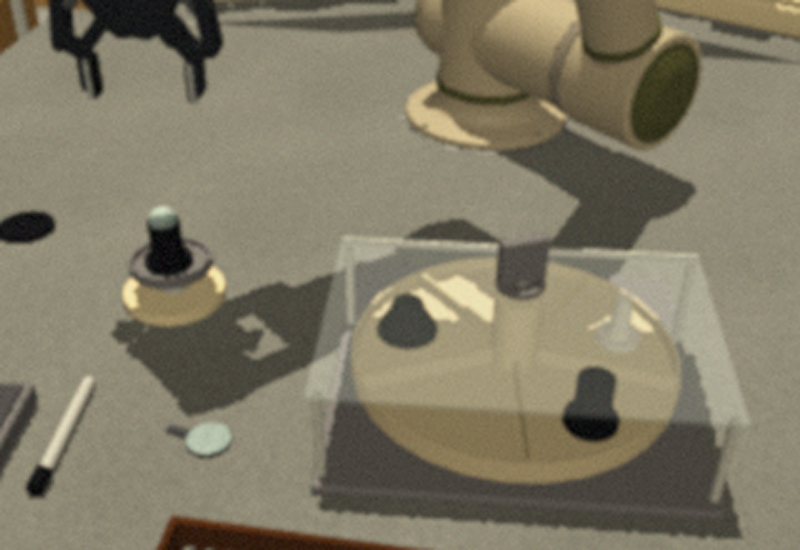

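The eye stands upright in the dish at crop (165,240), about 1.5 mm off centre with its top near 106 mm, and the others are standing.

```bash
python3 -c "
from bench import arm
print(arm.job_done())"
```

```text
the job is handed in; nothing more can be done
None
```

The model eye is standing upright in the dish of the calibration stand, and I handed the job in at about 17 s; no verdict is reported.

- **Carousel:** I turned it by its knob about 71° clockwise seen from above. That brought the eye about 3 mm from the middle of the open front.
- **Transfer:** I gripped the barrel with 30 N, lifted it clear and lowered it until the wrist force showed contact of about 3 N. Then I opened the fingers slowly and backed off.
- **Last checks:** The eye's axis was about 1.5 mm from the dish centre, and its top was at about 106 mm, as expected with its foot on the dish floor. The spacer, eyecup and prism stood upright in their compartments, and the gripper was clear of everything. No check failed or disagreed.

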